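# Seat a casting in its holding fixture and clamp it

## Robot

A 6-joint arm with a two-finger parallel gripper is mounted at the origin on the work surface. World frame = base frame: x ahead of the robot, y to its left, z up, the work surface at z = 0. Lengths are in m, angles in rad, forces in N, time in s.
With the tool pointing down it reaches from about 0.375 to 0.975 m from the base axis. Payload 3.8 kg.
Tool frame: the origin (TCP) lies midway between the tips of the shut fingers; the grasp point (between the pads) lies 19 mm behind it; z points along the fingers, y is the line along which they close (so a half turn about z gives the same grasp; the last joint's range is limited). The gripper opens to 85 mm and grips with 20 to 120 N. Pads are 22 mm wide; open, the fingers measure 114 mm over their backs; the gripper's body (76 mm by 85 mm) begins 54 mm behind the grasp point. The pads swing forward as they close: fully open they stand 13 mm farther back than shut.
Start: joints at [1.095, 0.264, 1.604, -0, 1.274, -0.037], TCP at [0.287, 0.611, 0.231] pointing down, gripper open.
Joint ranges: [-2.63, 2.63], [-0.94, 2.18], [0.31, 2.57], [-1.31, 4.45], [0, 2.66], [-2.55, 2.55]. Speed limits (rad/s): [2.57, 2.57, 3.14, 3.14, 3.14, 3.14].

## Interface

Orientations are given as a rotation vector (axis times angle).
In Python, from workcell import bot gives the robot as it stands.
- The arm moves only by the tool step_arm, never from a script. Its argument "motion" is a list of rows, each a list of 5 numbers: the finger opening in cm, from 0 to 8.54, then the shift along the tool's x, y, z in cm, then the turn about the tool's z in degrees. In form: [[claw, dx, dy, dz, twist], ...]. A call has 1 to 20 rows; each row is the pose to reach, as a shift and turn from the pose commanded when the call began, along the tool's axes at that moment; what a row does not reach only later rows make up. A row lasts 1/10 s, in which the tool goes at most 50 mm and 8.59 degrees, less where a joint would pass 70% of its speed; a pose out of reach is approached as far as the arm can. A call with a gripper value outside its range is refused whole. The fingers move at their own pace and stop on an object; "force" is the grip in N (left out, the last holds). Time passes only in rows, so rows that repeat a pose let the fingers close. It gives the time, the measured TCP pose, the force, the opening and the grip force at its end, in the units of the state.
- bot.read_state(): the state, without advancing time (a new reading comes with each control period).
- bot.read_camera(name): name is "side" or "top" or "wrist"; returns (picture, depth): 400x640x3 uint8, red, green, blue; 400x640 float32, m along the optical axis (not along the pixel's ray), 0 where there is no reading.
- bot.calibration(name): a dict with "mtx" (3x3 intrinsics, pixels), "origin" and "orientation" of the camera in the world; the wrist camera has in their place "T_tool_cam" (4x4, takes a point from camera to tool coordinates, whose origin is the TCP and whose axes are the flange's). Camera axes: x right, y up, looking along -z (the intrinsics and any distortion apply to the point x, -y, -z); pixel columns grow to the right and rows downward; lengths in m; the calibration is good to about 2 mm. The wrist camera is an equidistant fisheye: a pixel r from the principal point sees the ray r / f radians off the axis. A picture is of the moment at which its call begins: read the wrist's pose just before it. calibration takes no time and is no camera call.
- bot.finish_job(): hands the job in; it is judged then, once.
The state is a dict: "time": time; "q": joint angles; "joint_vel": joint speeds; "joint_torque": joint torques, N m; "tool_pos": TCP position; "tcp_rot": TCP orientation; "wrist_force": force on the tool from outside, world axes, zero at the start; "torque": the same for the moment, N m; "width": opening from 0.0 (shut) to 1.0 (fully open); "grip_force": force on a finger pad.
Only numpy, scipy, OpenCV 4.12 (cv2) and the standard library are available. Lean on these libraries where they do the work, as an engineer would, in place of code of your own. Each camera call takes 0.05 s, during which the arm holds its last target. There are 200 camera calls.

## Task

Put the teal casting foot first into the rectangular pocket of the bench fixture and press it down, firmly but not hard, until you feel that it has gone past the spring catches and sits fully home on the pocket's floor, whose height you have to find by feel. Only then swing the open red clamp over and shut it fully on the casting; never let the clamp bear on a casting that is not fully down. Leave everything else on the bench where it is.

Things in the scene. Friction and masses are not known exactly. Their poses are not given: they have to be found in the camera images.
- casting: Teal casting, about 0.3 kg, 64 mm tall, standing on its foot. Origin: centre of the foot's underside; z up, x along the foot's long side; turned half round it is the same. Foot 56 (x) x 40 (y) x 6 mm; then a neck 46 x 30 mm up to z = 32 mm; then the body, z 32 to 60 mm, 58 mm long in x with rounded ends and two flat sides 32 mm apart in y, flat over x -15 to +15 mm: grip these.
- casting_top (a point): Centre of the flat copper boss on top of the casting (26 mm across, 4 mm high), 64 mm above the casting's origin.
- fixture: Fixture bolted to the bench. Origin: on the bench under the pocket's centre; z up, x from the pocket to the clamp's hinge. Base plate x -95 to +125, y -65 to +65 mm, 10 mm thick; on it an aluminium block 96 (x) x 80 (y) mm, top 38 mm above the bench, with a pocket 59 (x) x 43 (y) mm, mouth chamfered 3 mm. Blue hinge cheeks x 75 to 101, y -24 to +24 mm, 86 mm high.
- mouth (a point): Centre of the pocket's mouth, level with the block's top. The pocket's rubber floor is on an adjustable rest: it may lie anywhere from 16 to 28 mm below this point, and no listed pose tells where. The rubber gives about 1 mm per 25 N. More than 32 N of contact force in all between casting and fixture (the balls squeeze with some 8 N of it) is too hard: keep the push under 20 N.
- seat_pin (a joint): Orange pin in the middle of the pocket's floor, moving with it. 0: it stands 5 mm above the floor; 0.005: flush, the casting is fully home. About 1 N presses it. The rest also has sprung balls in the pocket's end walls: a casting set in loosely stops on them, its foot about 12 mm above the floor (pin not touched); 4 to 9 N of push drives it past, and they close over the foot.
- clamp (a joint): Angle of the red clamp arm: 0 shut (arm level over the pocket, against its stop), grows as it opens, 1.57 straight up, at most 1.9. The hinge is stiff (about 0.5 N m) and stays where it is left; about 4 N at the handle swings it, about 8 N shuts it down the last few millimetres against the sprung pad.
- clamp_hinge (a point): Hinge axis of the clamp, parallel to the fixture's y, 88 mm from the pocket's centre along the fixture's x, 76 mm above the bench.
- clamp_handle (a point): Centre of the clamp's black T handle, a round bar 18 mm thick and 80 mm long parallel to the fixture's y. With the clamp shut it lies 138 mm from the hinge towards the fixture's -x and 24 mm above the hinge (100 mm above the bench); it turns about the hinge. The red arm (16 mm wide, 12 mm thick) joins it at its middle.
- clamp_pad: Round rubber pad, 22 mm across, on a sprung pin under the clamp arm, 88 mm from the hinge; origin: centre of its underside. Travel 17 mm, about 1 N plus 0.25 N per mm. With the clamp shut it presses on a casting that is fully home, compressed 4 to 16 mm; a casting caught on the balls can keep it from shutting.
- grey_casting: grey turned casting on a round foot, 56 mm across, 70 mm tall; origin under its foot; leave alone
- white_casting: white casting: round foot 52 mm across, ball on top, 65 mm tall; origin under its foot; leave alone
- spray_can: steel spray can with a blue band, 62 mm across, 190 mm tall; origin under it; leave alone
- paint_tin: plain steel tin, 90 mm across, 100 mm tall; origin under it; leave alone
- resin_cup: white cup, 70 mm across, 75 mm tall; origin under it; leave alone
- brush: paint brush lying flat, 170 mm long; leave alone
- scraper: blue-handled hand tool lying flat, 190 mm long; leave alone
There are look-alikes about, which are no part of the job. Leave any blue, pink or purple look-alike of the casting alone.

How it is judged:
By the outcome, as a careful person would: the job done as asked, in the order asked, and still so for the second after the job is handed in, with the robot touching nothing.
It also fails if it takes over 67 s, if anything falls off the work surface, if the arm or the gripper's body presses on something with over 40 N, if the wrist force passes 120 N, or if a joint passes its speed limit or range.

## Working session

There is one attempt and no reset: what is moved stays moved. The work goes in short steps, Python scripts to look and compute and a tool call to move; the robot and the scene stay as the last step left them, time stands still between calls to the robot, and variables do not carry over. Pictures are saved under pics/ and viewed, at most 11 in all, crops included, and the job is handed in when it is done.

Besides the shell and the picture viewer there is one more tool, called after "Emit:" in YAML: its name, and indented under it one key for each argument. step_arm: Moves the arm, as the interface text tells. Its arguments: {"type":"object","properties":{"motion":{"type":"array","items":{"type":"array","items":{"type":"number"}}},"force":{"type":"number"}},"required":["motion"]}

```bash
mkdir -p pics; cat > h.py <<'E'
import numpy as np, cv2
from workcell import bot
from scipy.spatial.transform import Rotation as R
def snap(n):
    p,d=bot.read_camera(n); np.savez(f'/tmp/{n}.npz',p=p,d=d); return p,d
def load(n):
    z=np.load(f'/tmp/{n}.npz'); return z['p'],z['d']
def cam(n):
    c=bot.calibration(n); K=np.array(c['mtx']); o=np.array(c['orientation'])
    M=o if o.shape==(3,3) else R.from_rotvec(o).as_matrix()
    return K,np.array(c['origin']),M
def ray(n,u,v):
    K,o,M=cam(n); u=np.asarray(u,float);v=np.asarray(v,float)
    d=np.stack([(u-K[0,2])/K[0,0],-(v-K[1,2])/K[1,1],-np.ones_like(u)],-1)
    return o,d@M.T
def onplane(n,u,v,z):
    o,d=ray(n,u,v); return o+d*((z-o[2])/d[...,2])[...,None]
def pts(n,u,v,dep):
    o,d=ray(n,u,v); return o+d*np.asarray(dep)[...,None]
def proj(n,P):
    K,o,M=cam(n); c=(np.atleast_2d(P)-o)@M
    return np.stack([K[0,2]+K[0,0]*c[:,0]/-c[:,2],K[1,2]+K[1,1]*-c[:,1]/-c[:,2]],-1)
E
python3 - <<'E'
from h import *
for n in('top','side'):
    p,d=snap(n); cv2.imwrite(f'pics/{n}0.png',p[...,::-1]); print(n,bot.calibration(n))
print(bot.calibration('wrist')); print(bot.read_state())
E
```

```text
top {'mtx': array([[412.94318332,   0.        , 317.18501773],
       [  0.        , 412.94318332, 204.54374003],
       [  0.        ,   0.        ,   1.        ]]), 'origin': array([ 0.33997288, -0.01628392,  1.14476071]), 'orientation': array([ 0.1591227 , -0.15681666, -1.50254506])}
side {'mtx': array([[394.03697926,   0.        , 313.34167786],
       [  0.        , 394.03697926, 200.95141093],
       [  0.        ,   0.        ,   1.        ]]), 'origin': array([ 0.03472512, -0.5784549 ,  0.82171419]), 'orientation': array([ 0.75535331, -0.29489622, -0.68467428])}
{'mtx': array([[309.70691629,   0.        , 321.71303936],
       [  0.        , 309.70691629, 199.92857777],
       [  0.        ,   0.        ,   1.        ]]), 'T_tool_cam': array([[-1.34427703e-03,  9.65974764e-01,  2.58632846e-01,
         6.32209819e-02],
       [ 9.99998906e-01,  1.13896048e-03,  9.43687095e-04,
         1.77282940e-03],
       [ 6.17005327e-04,  2.58633832e-01, -9.65975238e-01,
        -1.42328424e-01],
       [ 0.00000000e+00,  0.00000000e+00,  0.00000000e+00,
         1.00000000e+00]])}
{'time': 0.1, 'q': array([ 1.09510837e+00,  2.64688908e-01,  1.60526572e+00,  1.09122951e-05,
        1.27369242e+00, -3.69187155e-02]), 'joint_vel': array([-9.15961378e-05, -2.88016378e-03, -2.21868104e-03, -4.59284517e-05,
       -1.85447340e-03, -1.13679235e-03]), 'joint_torque': array([ 4.36304199e-04, -5.16707897e+01, -3.68592668e+01, -7.30875081e-05,
        6.29847680e-03, -2.73055988e-06]), 'tool_pos': array([0.28645966, 0.61045932, 0.23006377]), 'tcp_rot': array([-0.68359081, -3.0657728 ,  0.00311693]), 'wrist_force': array([-0.574269  , -0.84358494, -0.12753166]), 'torque': array([ 0.00373807,  0.04082393, -0.00854558]), 'grip_force': 0.0, 'width': 1.0034324200017153}
```

View pics/top0.png

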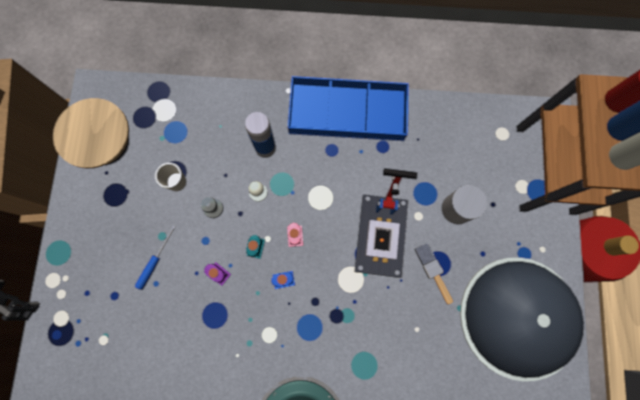

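View pics/side0.png

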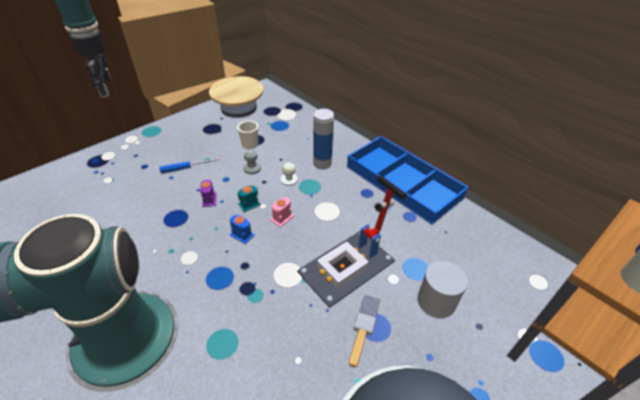

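The top view shows the teal casting at (255,246) and the fixture's pocket at about (382,240). The clamp stands open to the far side, with its handle at (400,173). The side view has the casting at (248,197) and the pocket at (343,262).
Things that could be mistaken for the casting in the top view: blue (283,280), pink (295,234), purple (217,272), grey (212,206), white (257,188), and flat teal discs such as (281,184). By colour and shape I choose the one at (255,246), and will check it in a close crop.

```bash
cat > m.py <<'E'
from h import *
def cen(m,u0,v0,u1,v1):
    k=np.zeros_like(m); k[v0:v1,u0:u1]=m[v0:v1,u0:u1]
    v,u=np.nonzero(k); return u,v
E
python3 - <<'E'
from m import *
for n,box,zs in(('top',(240,230,272,262),0),('side',(236,180,264,214),0)):
    p,d=load(n); hsv=cv2.cvtColor(p,cv2.COLOR_RGB2HSV); H,S,V=[hsv[...,i].astype(int) for i in range(3)]
    cop=((H<15)|(H>170))&(S>90)&(V>70)
    u,v=cen(cop,*box); b=onplane(n,u.mean(),v.mean(),.064); print(n,'boss',len(u),u.mean(),v.mean(),b, 'depthpt',pts(n,u,v,d[v,u]).mean(0))
    teal=(H>75)&(H<100)&(S>110)
    u,v=cen(teal,*box); P=pts(n,u,v,d[v,u]); 
    t=P[P[:,2]>.052]; print('teal',len(u),'top',len(t)); 
    both=np.vstack([t]); c=both[:,:2].mean(0); w,e=np.linalg.eigh(np.cov((both[:,:2]-c).T)); print(c,np.sqrt(w)*1e3,np.degrees(np.arctan2(e[1,1],e[0,1])), 'rows z', np.percentile(P[:,2],[5,50,95]))
p,d=load('top'); hsv=cv2.cvtColor(p,cv2.COLOR_RGB2HSV); H,S,V=[hsv[...,i].astype(int) for i in range(3)]
# fixture: points by height
vv,uu=np.mgrid[160:290,345:425]; P=pts('top',uu,vv,d[160:290,345:425]); z=P[...,2]
blk=(abs(z-.038)<.006)
m=np.zeros(d.shape,np.uint8); m[160:290,345:425]=(blk)*255
br=(V>150)&(S<60); 
mm=((m>0)&br).astype(np.uint8)
cs,_=cv2.findContours(mm,cv2.RETR_CCOMP,cv2.CHAIN_APPROX_NONE)
for c in cs:
    if cv2.contourArea(c)<60: continue
    q=onplane('top',c[:,0,0],c[:,0,1],.038)[:,:2]
    r=cv2.minAreaRect((q*1000).astype(np.float32)); print('block',cv2.contourArea(c),r)
# plate dark points z~.01
a=cv2.resize(load('top')[0][150:300,200:440],None,fx=3.3,fy=3.3,interpolation=cv2.INTER_CUBIC); 
b=cv2.resize(load('side')[0][170:310,190:430],None,fx=3.3,fy=3.3,interpolation=cv2.INTER_CUBIC)
cv2.imwrite('pics/crop1.png',a[...,::-1])
# red & black handle points
red=((H<8)|(H>172))&(S>150)
u,v=cen(red,370,160,420,230); P=pts('top',u,v,d[v,u]); print('red',len(u),P.min(0),P.max(0))
hd=(z>.15); Q=P=pts('top',uu,vv,d[160:290,345:425])[hd]; print('high',len(Q),Q.mean(0),Q.min(0),Q.max(0))
E
```

```text
top boss 59 252.47457627118644 244.9322033898305 [0.44373534 0.15463143 0.064     ] depthpt [0.4438201  0.15475843 0.063201  ]
teal 187 top 117
[0.44071028 0.15050681] [16.15923366 22.0154412 ] -146.4776637665146 rows z [0.00429887 0.05663111 0.06223075]
side boss 36 246.66666666666666 189.25 [0.44088825 0.15320092 0.064     ] depthpt [0.43995215 0.15150553 0.06577   ]
teal 318 top 92
[0.42861995 0.13028927] [ 16.84588936 121.81235   ] 60.6752143639014 rows z [0.00658422 0.03597543 0.06202835]
block 987.0 ((484.4137268066406, -189.64642333984375), (80.1950912475586, 95.93180084228516), 86.36934661865234)
block 407.5 ((483.64398193359375, -188.62399291992188), (50.380516052246094, 67.77074432373047), 86.74456024169922)
red 141 [ 0.33997288 -0.20715015  0.00845796] [ 0.61354982 -0.01628392  1.14476071]
high 442 [ 0.58628365 -0.17984001  0.28839586] [ 0.33997288 -0.23800319  0.15014751] [ 0.63074937 -0.01628392  1.14476071]
```

View pics/crop1.png

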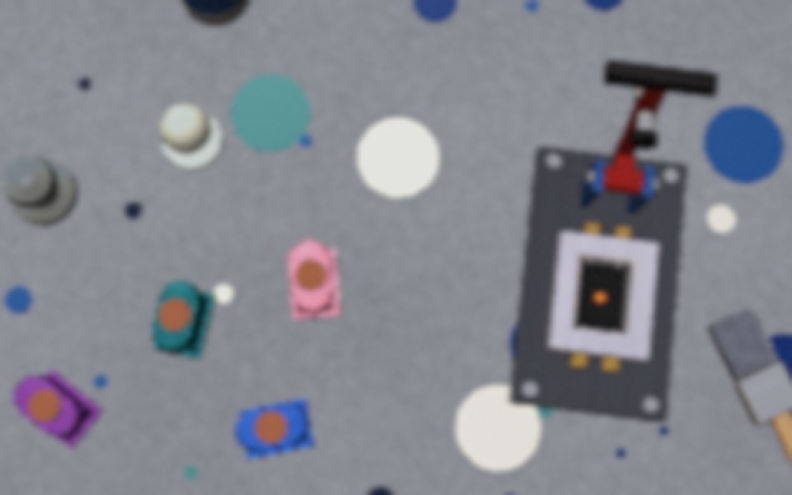

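The crop confirms the teal casting at (176,317): copper boss, rounded body on a rectangular foot. The fixture's pocket with its orange pin is at (603,297), and the clamp's handle is at (660,77). Next I hover over the casting with the wrist camera.

Emit:
step_arm:
  motion:
    - [8.5, -5, -5, 0.5, 0]
    - [8.5, -9, -9, 1, 0]
    - [8.5, -13, -13, 1.5, 0]
    - [8.5, -17, -17, 2, 0]
    - [8.5, -21, -21, 2.5, 0]
    - [8.5, -25, -25, 3, 0]
    - [8.5, -29, -29, 3, 0]
    - [8.5, -32, -33, 3, 0]
    - [8.5, -33.5, -34.7, 3, 0]
    - [8.5, -33.5, -34.7, 3, 0]
    - [8.5, -33.5, -34.7, 3, 0]
    - [8.5, -33.5, -34.7, 3, 0]

```text
time: 1.3
tool_pos: [0.4425, 0.1541, 0.201]
tcp_rot: [-0.687, -3.065, -0.0]
wrist_force: [0.6, 0.3, 0.1]
width: 0.995
grip_force: 0.0
```

```bash
cat >> h.py <<'E'
def wsnap(tag):
    s=bot.read_state(); p,d=bot.read_camera('wrist')
    np.savez(f'/tmp/w{tag}.npz',p=p,d=d,t=s['tool_pos'],r=s['tcp_rot']); cv2.imwrite(f'pics/w{tag}.png',p[...,::-1]); return s
def wload(tag):
    z=np.load(f'/tmp/w{tag}.npz'); T=np.eye(4); T[:3,:3]=R.from_rotvec(z['r']).as_matrix(); T[:3,3]=z['t']
    return z['p'],z['d'],T@np.array(bot.calibration('wrist')['T_tool_cam'])
def wdir(u,v):
    K=np.array(bot.calibration('wrist')['mtx']); x=np.asarray(u,float)-K[0,2]; y=np.asarray(v,float)-K[1,2]
    r=np.hypot(x,y)+1e-9; th=r/K[0,0]; return np.stack([np.sin(th)*x/r,-np.sin(th)*y/r,-np.cos(th)],-1)
def wplane(T,u,v,z):
    d=wdir(u,v)@T[:3,:3].T; o=T[:3,3]; return o+d*((z-o[2])/d[...,2])[...,None]
def wpts(T,u,v,dep):
    d=wdir(u,v); d=d/-d[...,2:]*np.asarray(dep)[...,None]; return d@T[:3,:3].T+T[:3,3]
def tool(dw):  # world delta -> tool cm
    return np.round(R.from_rotvec(bot.read_state()['tcp_rot']).as_matrix().T@np.asarray(dw)*100,2)
E
python3 - <<'E'
from h import *
s=wsnap('c1'); print(s['time'],s['tool_pos'],s['tcp_rot'],R.from_rotvec(s['tcp_rot']).as_matrix())
E
```

```text
1.3 [0.44246008 0.15407312 0.20098145] [-6.87429010e-01 -3.06467136e+00 -4.17705338e-04] [[-9.04192380e-01  4.27124876e-01 -6.92740234e-04]
 [ 4.27124671e-01  9.04192641e-01  4.27980726e-04]
 [ 8.09171836e-04  9.10904666e-05 -9.99999668e-01]]
```

View pics/wc1.png

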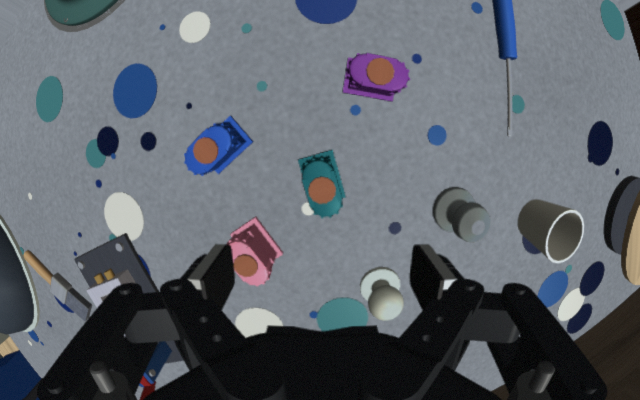

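The wrist picture shows the teal casting at (321,185) with its boss at (321,190). The pink one is at (250,255) and the blue one at (215,148). I measure its pose here and go on to look at the fixture before grasping.

```bash
cat > meas.py <<'E'
from h import *
def cast(tag,box):
    p,d,T=wload(tag); hsv=cv2.cvtColor(p,cv2.COLOR_RGB2HSV).astype(int); H,S,V=hsv[...,0],hsv[...,1],hsv[...,2]
    u0,v0,u1,v1=box; vv,uu=np.mgrid[v0:v1,u0:u1]; s=np.s_[v0:v1,u0:u1]
    teal=((H>75)&(H<100)&(S>100))[s]; cop=(((H<18)|(H>170))&(S>80))[s]
    b=wplane(T,uu[cop].mean(),vv[cop].mean(),.064); print('boss',cop.sum(),b,'depth',wpts(T,uu[cop],vv[cop],d[s][cop]).mean(0))
    P=wpts(T,uu,vv,d[s]); body=(teal|cop)&(P[...,2]>.05)
    k=np.zeros(d.shape,np.uint8); k[s]=body*255
    c=max(cv2.findContours(k,0,1)[0],key=cv2.contourArea)[:,0]
    q=wplane(T,c[:,0],c[:,1],.060)[:,:2]*1000
    print('body',cv2.minAreaRect(q.astype(np.float32)))
    x=P[body][:,:2]; w,e=np.linalg.eigh(np.cov(x.T)); print('pca',x.mean(0),np.degrees(np.arctan2(e[1,1],e[0,1])))
E
python3 - <<'E'
from meas import *
cast('c1',(290,140,352,225))
# target hover over fixture
s=bot.read_state(); print(tool(np.array([.475,-.19,.23])-s['tool_pos']))
E
```

```text
boss 542 [0.44456808 0.15455344 0.064     ] depth [0.44465763 0.15450951 0.0636889 ]
body ((443.61767578125, 155.23553466796875), (32.11000442504883, 58.67396926879883), 81.33397674560547)
pca [0.44269516 0.15546725] 169.67492630463138
[-17.63 -29.82  -2.91]
```

Emit:
step_arm:
  motion:
    - [8.5, -2.5, -4.2, -0.5, 0]
    - [8.5, -5, -8.5, -1, 0]
    - [8.5, -7.5, -12.5, -1.5, 0]
    - [8.5, -10, -17, -2, 0]
    - [8.5, -12.5, -21, -2.5, 0]
    - [8.5, -15, -25.5, -2.9, 0]
    - [8.5, -17, -29, -2.9, 0]
    - [8.5, -17.6, -29.8, -2.9, 0]
    - [8.5, -17.6, -29.8, -2.9, 0]
    - [8.5, -17.6, -29.8, -2.9, 0]
    - [8.5, -17.6, -29.8, -2.9, 0]

```text
time: 2.45
tool_pos: [0.4754, -0.1878, 0.23]
tcp_rot: [-0.68, -3.066, -0.001]
wrist_force: [0.1, -0.0, -0.0]
width: 0.993
grip_force: 0.0
```

```bash
python3 - <<'E'
from h import *
s=wsnap('f1'); print(s['time'],s['tool_pos'],s['tcp_rot'])
E
```

```text
2.45 [ 0.47537866 -0.18783669  0.22997794] [-6.79692606e-01 -3.06637512e+00 -1.21024920e-03]
```

View pics/wf1.png

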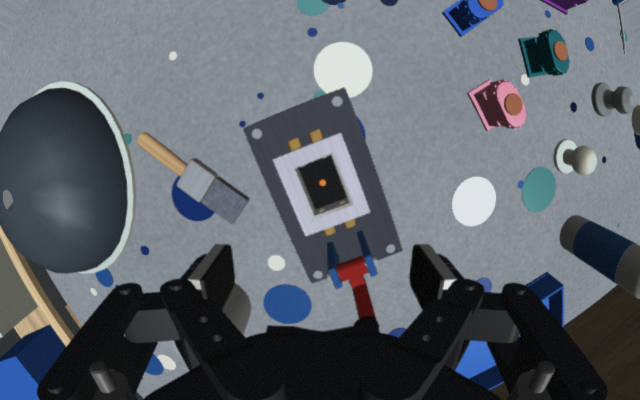

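The wrist picture shows the fixture's block centred at (322,184), with the orange pin at (323,183) and the red arm going up behind the block at (360,290).

```bash
python3 - <<'E'
from h import *
p,d,T=wload('f1'); hsv=cv2.cvtColor(p,cv2.COLOR_RGB2HSV).astype(int); H,S,V=hsv[...,0],hsv[...,1],hsv[...,2]
m=np.zeros(d.shape,np.uint8); m[110:250,250:390]=((V>140)&(S<60))[110:250,250:390]*255
cs,_=cv2.findContours(m,cv2.RETR_CCOMP,cv2.CHAIN_APPROX_NONE)
for c in cs:
    if cv2.contourArea(c)<800: continue
    q=wplane(T,c[:,0,0],c[:,0,1],.038)[:,:2]*1000
    print(cv2.contourArea(c),cv2.minAreaRect(q.astype(np.float32)), wpts(T,c[:,0,0],c[:,0,1],d[c[:,0,1],c[:,0,0]])[:,2].mean())
vv,uu=np.mgrid[60:300,230:420]; P=wpts(T,uu,vv,d[60:300,230:420]); z=P[...,2]
pk=np.hypot(P[...,0]-.483,P[...,1]+.189)<.018; print('pocket depth z pctl',np.percentile(z[pk],[5,25,50,75,95]))
pl=(abs(z-.010)<.004)&(V[60:300,230:420]<110); k=(pl*255).astype(np.uint8); k=cv2.morphologyEx(k,2,np.ones((5,5)))
c=max(cv2.findContours(k,0,1)[0],key=cv2.contourArea)[:,0]; q=wplane(T,c[:,0]+230,c[:,1]+60,.010)[:,:2]*1000; print('plate',cv2.minAreaRect(q.astype(np.float32)))
# pin
o=((H<18)&(S>150)&(V>120))[165:205,300:345]; a,b=np.nonzero(o); print('pin',len(a),b.mean()+300,a.mean()+165,wplane(T,b.mean()+300,a.mean()+165,.02))
# handle & hinge from top view (depth)
for n,(u0,v0,u1,v1) in(('top',(375,160,425,215)),('side',(365,170,410,250))):
    pp,dd=load(n); hs=cv2.cvtColor(pp,cv2.COLOR_RGB2HSV).astype(int); s=np.s_[v0:v1,u0:u1]; y,x=np.mgrid[v0:v1,u0:u1]
    blk=(hs[...,2][s]<60)&(dd[s]>0); Q=pts(n,x[blk],y[blk],dd[s][blk]); Q=Q[(Q[:,2]>.15)&(Q[:,2]<.3)]
    print(n,'handle',len(Q),Q.mean(0) if len(Q) else 0,Q.min(0) if len(Q) else 0,Q.max(0) if len(Q) else 0)
E
```

```text
2111.0 ((477.61932373046875, -253.83746337890625), (53.334991455078125, 113.10264587402344), 65.9867172241211) 0.004568970918922989
5960.5 ((485.3752746582031, -190.3289031982422), (80.46881103515625, 96.96006774902344), 86.15734100341797) 0.03453223353587338
2110.5 ((485.11993408203125, -189.58651733398438), (45.4435920715332, 62.09964370727539), 86.2914810180664) 0.03462343724339857
1526.0 ((481.1405029296875, -126.79623413085938), (37.23369216918945, 106.93325805664062), 67.05921936035156) 0.0013851668842883816
pocket depth z pctl [0.01229401 0.01297662 0.01352758 0.01419616 0.01556057]
plate ((499.7105407714844, -191.02609252929688), (129.36026000976562, 218.05584716796875), 86.24339294433594)
pin 38 322.0263157894737 182.23684210526315 [ 0.4849408  -0.19015725  0.02      ]
top handle 228 [ 0.61286485 -0.19619574  0.20661298] [ 0.58124641 -0.23471977  0.15549984] [ 0.6267632  -0.15954682  0.21878333]
side handle 207 [ 0.60801142 -0.20225583  0.20591508] [ 0.5792954  -0.23962239  0.1598719 ] [ 0.62082341 -0.16162574  0.22004584]
```

```bash
python3 - <<'E'
from h import *
s=bot.read_state(); M=R.from_rotvec(s['tcp_rot']).as_matrix(); print('tool y deg',np.degrees(np.arctan2(M[1,1],M[0,1])),'twist',np.degrees(np.arctan2(M[1,1],M[0,1]))-81.3)
for z in(.12,.03): print(tool(np.array([.4441,.1549,z])-s['tool_pos']))
E
```

```text
tool y deg 65.00455170721521 twist -16.295448292784783
[17.32 29.76 11.03]
[17.31 29.75 20.03]
```

Emit:
step_arm:
  motion:
    - [6.5, 2.5, 4.2, 0, -4]
    - [6.5, 5, 8.5, 0, -8]
    - [6.5, 7.5, 12.5, 1, -12]
    - [6.5, 10, 17, 2, -16.3]
    - [6.5, 12.5, 21, 4, -16.3]
    - [6.5, 15, 25.5, 7, -16.3]
    - [6.5, 17, 29, 9.5, -16.3]
    - [6.5, 17.3, 29.8, 11, -16.3]
    - [6.5, 17.3, 29.8, 11, -16.3]
    - [6.5, 17.3, 29.8, 11, -16.3]
    - [6.5, 17.3, 29.8, 11, -16.3]

```text
time: 3.6
tool_pos: [0.446, 0.1532, 0.1215]
tcp_rot: [0.242, 3.13, 0.001]
wrist_force: [0.4, -1.0, 0.3]
width: 0.764
grip_force: 0.0
```

```bash
cat > go.py <<'E'
from h import *
import sys
a=list(map(float,sys.argv[1:])); s=bot.read_state(); M=R.from_rotvec(s['tcp_rot']).as_matrix(); ang=np.degrees(np.arctan2(M[1,1],M[0,1]))
print('pos',s['tool_pos'],'F',s['wrist_force'].round(1),'yang',ang.round(2),'width',s['width'])
for i in range(0,len(a)-1,3): print(tool(np.array(a[i:i+3])-s['tool_pos']))
print('twist',ang-a[-1])
E
python3 go.py .4441 .1549 .030 81.3
```

```text
pos [0.44604429 0.1532353  0.12154141] F [ 0.4 -1.   0.3] yang 81.17 width 0.7636437232235372
[0.24 0.13 9.15]
twist -0.13028450494365984
```

Emit:
step_arm:
  motion:
    - [6.5, 0.24, 0.13, 3, -0.1]
    - [6.5, 0.24, 0.13, 6, -0.1]
    - [6.5, 0.24, 0.13, 8, -0.1]
    - [6.5, 0.24, 0.13, 9.1, -0.1]
    - [6.5, 0.24, 0.13, 9.1, -0.1]
    - [6.5, 0.24, 0.13, 9.1, -0.1]

```text
time: 4.2
tool_pos: [0.4444, 0.1548, 0.0305]
tcp_rot: [0.241, 3.131, 0.001]
wrist_force: [0.3, -0.6, -0.1]
width: 0.764
grip_force: 0.0
```

```bash
python3 go.py .4441 .1549 .030 81.3
```

```text
pos [0.44440011 0.15478204 0.03045858] F [ 0.3 -0.6 -0.1] yang 81.2 width 0.7638878140053097
[0.03 0.01 0.05]
twist -0.09729447969205296
```

Emit:
step_arm:
  motion:
    - [3.0, 0, 0, 0, 0]
    - [2.5, 0, 0, 0, 0]
    - [2.5, 0, 0, 0, 0]
    - [2.5, 0, 0, 0, 0]
    - [2.5, 0, 0, 0, 0]
    - [2.5, 0, 0, 0, 0]
    - [2.5, 0, 0, 0, 0]
    - [2.5, 0, 0, -2, 0]
    - [2.5, 0, 0, -6, 0]
    - [2.5, 0, 0, -10, 0]
    - [2.5, 0, 0, -12, 0]
    - [2.5, 0, 0, -12, 0]
    - [2.5, 0, 0, -12, 0]
  force: 70

```text
time: 5.5
tool_pos: [0.4425, 0.1549, 0.1485]
tcp_rot: [-0.239, -3.132, 0.0]
wrist_force: [1.4, -0.0, -3.4]
width: 0.362
grip_force: 70.1
```

```bash
python3 - <<'E'
from meas import *
s=wsnap('c2'); print(s['width'],s['grip_force'],s['wrist_force'],s['tool_pos'])
p,d=snap('side'); cv2.imwrite('pics/side2.png',cv2.resize(p[100:300,150:450],None,fx=2.5,fy=2.5)[...,::-1])
E
python3 go.py .4852 -.1900 .150 .4852 -.1900 .110 86.2
```

```text
0.3622749625147873 70.12825202196836 [ 1.4296101  -0.04017921 -3.372094  ] [0.44249543 0.15487758 0.14849982]
pos [0.4412505  0.15446386 0.14688496] F [-0.5 -0.2 -3. ] yang 81.26 width 0.36121435784404193
[ -9.58 -33.38  -0.29]
[ -9.59 -33.37   3.71]
twist -4.938424149101408
```

View pics/wc2.png

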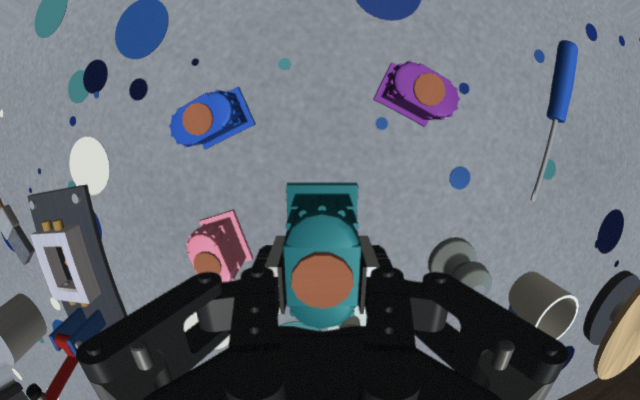

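The wrist picture shows the casting held squarely: boss at (322,281), foot edge level at row 184 from (288) to (358). I check the offset in the grip.

```bash
python3 - <<'E'
from h import *
z=np.load('/tmp/wc2.npz'); p,d=z['p'],z['d']; T=np.array(bot.calibration('wrist')['T_tool_cam'])
hsv=cv2.cvtColor(p,cv2.COLOR_RGB2HSV).astype(int); H,S,V=hsv[...,0],hsv[...,1],hsv[...,2]
c=((H<18)&(S>80)); c[:,:285]=0; c[:,365:]=0; c[:250]=0; c[320:]=0
v,u=np.nonzero(c); print('boss tool depth',wpts(T,u,v,d[v,u]).mean(0)*1000,'plane',wplane(T,u.mean(),v.mean(),-.034)*1000,u.min(),u.max(),v.min(),v.max())
t=(H>75)&(H<100)&(S>100); t[:178]=0; t[215:]=0; t[:,:275]=0;t[:,370:]=0
k=(t*255).astype(np.uint8); cc=max(cv2.findContours(k,0,1)[0],key=cv2.contourArea)[:,0]
# foot top edge at tool z: casting z=.006 -> +0.024
q=wplane(T,cc[:,0],cc[:,1],.024)*1000
ed=[np.nonzero(t[:,x])[0].min() for x in range(292,355)]; print('edge slope deg',np.degrees(np.polyfit(range(292,355),ed,1)[0]),ed[0],ed[-1],'foot y',q[:,1].min(),q[:,1].max(),'foot x max',q[:,0].max())
E
```

```text
boss tool depth [  0.25831486   0.92284749 -33.25661326] plane [  0.8771586    0.91778193 -34.        ] 291 352 253 307
edge slope deg 1.220992488089982e-14 184 184 foot y -18.804388580519866 20.456733907797705 foot x max 27.414569655125078
```

Emit:
step_arm:
  motion:
    - [2.5, -1, -4, -0.3, -2]
    - [2.5, -2.3, -8, -0.3, -4.9]
    - [2.5, -3.5, -12, -0.3, -4.9]
    - [2.5, -4.6, -16, -0.3, -4.9]
    - [2.5, -5.8, -20, -0.3, -4.9]
    - [2.5, -7, -24, 0, -4.9]
    - [2.5, -8.2, -28, 0.5, -4.9]
    - [2.5, -9.2, -32, 2, -4.9]
    - [2.5, -9.6, -33.4, 3.7, -4.9]
    - [2.5, -9.6, -33.4, 3.7, -4.9]
    - [2.5, -9.6, -33.4, 3.7, -4.9]
    - [2.5, -9.6, -33.4, 3.7, -4.9]
    - [2.5, -9.6, -33.4, 3.7, -4.9]

```text
time: 6.9
tool_pos: [0.4876, -0.1888, 0.1127]
tcp_rot: [0.103, 3.139, -0.0]
wrist_force: [-0.1, -0.4, -3.5]
width: 0.36
grip_force: 70.6
```

```bash
python3 go.py .4850 -.1903 .070  86.2; python3 - <<'E'
from h import *
s=wsnap('f2')
z=np.load('/tmp/wf2.npz'); p,d,T=wload('f2'); hsv=cv2.cvtColor(p,cv2.COLOR_RGB2HSV).astype(int); H,S,V=hsv[...,0],hsv[...,1],hsv[...,2]
print(s['time'],s['tool_pos'])
E
```

```text
pos [ 0.48761333 -0.18879129  0.11273295] F [-0.1 -0.4 -3.5] yang 86.24 width 0.3600410280497306
[ 0.25 -0.17  4.27]
twist 0.04129297516753638
6.9 [ 0.48761333 -0.18879129  0.11273295]
```

View pics/wf2.png

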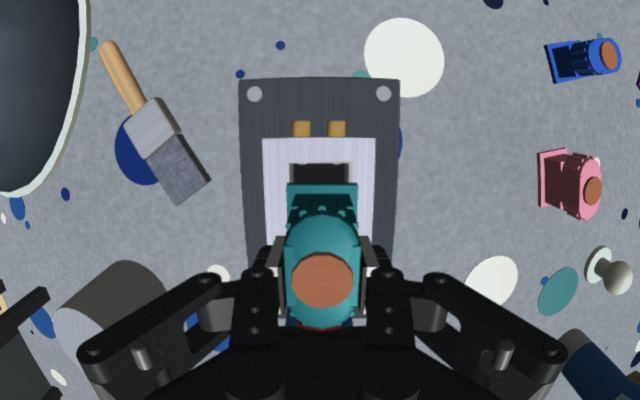

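The casting hovers over the pocket, whose mouth shows at (320,172); the block's near edge is at row 138. I work out the alignment in this view.

```bash
python3 - <<'E'
from h import *
p,d,T=wload('f2'); V=cv2.cvtColor(p,cv2.COLOR_RGB2HSV).astype(int); b=(V[...,2]>140)&(V[...,1]<60)
z=np.load('/tmp/wf2.npz'); Tt=np.array(bot.calibration('wrist')['T_tool_cam']); zt=z['t'][2]-.038
r=[]
for row in range(145,200,6):
    L=np.nonzero(b[row,240:300])[0]; Rr=np.nonzero(b[row,340:400])[0]
    q=wplane(Tt,np.array([240+L.min()-.5,340+Rr.max()+.5]),np.array([row,row]),zt)*1000; r.append([q[0,0],q[0,1],q[1,1],q[:,1].mean()])
r=np.array(r); print(r.round(1)); print('yaw err deg',np.degrees(np.polyfit(r[:,0],r[:,3],1)[0]))
rows=[np.nonzero(b[100:160,c])[0].min()+100-.5 for c in range(275,365)]; q=wplane(Tt,np.arange(275,365),np.array(rows),zt)*1000
print('front edge x',np.median(q[:,0]),'-> centre x',np.median(q[:,0])-48,'slope',np.degrees(np.polyfit(q[:,1],q[:,0],1)[0]))
g=V[...,2]; 
for row in(168,174,179): 
    x=np.nonzero(~b[row,280:362])[0]+280; q=wplane(Tt,np.array([x.min()-.5,x.max()+.5]),np.array([row,row]),zt)*1000; print('mouth',x.min(),x.max(),q[:,1],q[:,1].mean())
E
```

```text
[[ 45.  -41.9  38.   -2. ]
 [ 40.7 -42.1  38.1  -2. ]
 [ 36.4 -41.5  38.2  -1.6]
 [ 32.  -41.6  56.8   7.6]
 [ 27.7 -41.8  57.    7.6]
 [ 23.5 -59.2  57.2  -1. ]
 [ 19.1 -59.5  57.5  -1. ]
 [ 14.6 -59.7  57.7  -1. ]
 [ 10.  -60.   58.   -1. ]
 [  5.4 -60.4  58.3  -1. ]]
yaw err deg 1.3478291346078561
front edge x 50.424435299286785 -> centre x 2.4244352992867846 slope -0.1253515084821444
mouth 289 348 [-22.91119971  19.73173783] -1.5897309367795138
mouth 290 348 [-22.29029264  19.80020348] -1.245044582174005
mouth 290 348 [-22.37471898  19.86129737] -1.2567108024901792
```

Emit:
step_arm:
  motion:
    - [2.5, 0.23, -0.22, 1, 0]
    - [2.5, 0.23, -0.22, 2.5, 0]
    - [2.5, 0.23, -0.22, 3.8, 0]
    - [2.5, 0.23, -0.22, 3.8, 0]
    - [2.5, 0.23, -0.22, 3.8, 0]
    - [2.5, 0.23, -0.22, 3.8, 0]

```text
time: 7.55
tool_pos: [0.4851, -0.1919, 0.0744]
tcp_rot: [0.105, 3.14, -0.0]
wrist_force: [0.3, -0.1, -2.5]
width: 0.362
grip_force: 70.6
```

```bash
python3 go.py .4851 -.1908 .06  86.2; python3 - <<'E'
from h import *
s=wsnap('f3')
p,d,T=wload('f3'); V=cv2.cvtColor(p,cv2.COLOR_RGB2HSV).astype(int); b=(V[...,2]>140)&(V[...,1]<60)
z=np.load('/tmp/wf3.npz'); Tt=np.array(bot.calibration('wrist')['T_tool_cam']); zt=z['t'][2]-.038
for row in range(140,185,5):
    x=np.nonzero(b[row])[0]; x=x[(x>200)&(x<440)]; print(row,[tuple(map(int,(g[0],g[-1]))) for g in np.split(x,np.nonzero(np.diff(x)>2)[0]+1) if len(g)>3], wplane(Tt,np.array([x.min()-.5,x.max()+.5]),np.array([row,row]),zt)[:,1].round(4)*1000)
E
```

```text
pos [ 0.48513662 -0.19193839  0.07440445] F [ 0.3 -0.1 -2.5] yang 86.16 width 0.362465913087663
[0.01 0.11 1.44]
twist -0.04314191089248709
140 [(201, 228), (420, 439)] [-72.6  71.8]
145 [(201, 228), (420, 439)] [-72.8  72. ]
150 [(201, 228), (255, 391), (420, 439)] [-72.9  72.1]
155 [(201, 229), (255, 391), (420, 439)] [-73.1  72.3]
160 [(201, 229), (256, 391), (419, 439)] [-73.4  72.5]
165 [(201, 229), (256, 390), (417, 439)] [-73.6  72.7]
170 [(201, 230), (256, 390), (416, 439)] [-73.8  73. ]
175 [(201, 230), (256, 390), (416, 439)] [-74.1  73.2]
180 [(201, 230), (256, 287), (360, 390), (416, 439)] [-74.4  73.5]
```

Emit:
step_arm:
  motion:
    - [2.5, 0, 0.05, 0.4, 0]
    - [2.5, 0, 0.05, 0.8, 0]
    - [2.5, 0, 0.05, 0.8, 0]

```text
time: 7.9
tool_pos: [0.4844, -0.191, 0.0657]
tcp_rot: [-0.105, -3.139, -0.001]
wrist_force: [-0.0, 0.1, -3.5]
width: 0.364
grip_force: 70.6
```

Emit:
step_arm:
  motion:
    - [2.5, 0, 0, 0.2, 0]
    - [2.5, 0, 0, 0.4, 0]
    - [2.5, 0, 0, 0.4, 0]

```text
time: 8.2
tool_pos: [0.4846, -0.1912, 0.0619]
tcp_rot: [-0.105, -3.139, -0.0]
wrist_force: [0.1, 0.8, -3.1]
width: 0.364
grip_force: 70.6
```

Emit:
step_arm:
  motion:
    - [2.5, 0, 0, 0.15, 0]
    - [2.5, 0, 0, 0.3, 0]
    - [2.5, 0, 0, 0.3, 0]

```text
time: 8.5
tool_pos: [0.4847, -0.1912, 0.059]
tcp_rot: [-0.105, -3.139, -0.0]
wrist_force: [-0.9, 0.1, -1.7]
width: 0.362
grip_force: 70.6
```

Emit:
step_arm:
  motion:
    - [2.5, 0, 0, 0.1, 0]
    - [2.5, 0, 0, 0.15, 0]
    - [2.5, 0, 0, 0.15, 0]

```text
time: 8.8
tool_pos: [0.4848, -0.1912, 0.0577]
tcp_rot: [-0.105, -3.14, -0.0]
wrist_force: [0.7, 0.7, -2.7]
width: 0.362
grip_force: 70.6
```

Emit:
step_arm:
  motion:
    - [2.5, 0, 0, 0.1, 0]
    - [2.5, 0, 0, 0.15, 0]
    - [2.5, 0, 0, 0.15, 0]

```text
time: 9.1
tool_pos: [0.4848, -0.1913, 0.0563]
tcp_rot: [-0.105, -3.14, -0.0]
wrist_force: [-0.7, -0.6, -2.4]
width: 0.362
grip_force: 70.6
```

Emit:
step_arm:
  motion:
    - [2.5, 0, 0, 0.1, 0]
    - [2.5, 0, 0, 0.15, 0]
    - [2.5, 0, 0, 0.15, 0]

```text
time: 9.4
tool_pos: [0.485, -0.1914, 0.0552]
tcp_rot: [0.105, 3.14, -0.0]
wrist_force: [-2.5, -0.0, 2.6]
width: 0.363
grip_force: 71.2
```

Emit:
step_arm:
  motion:
    - [2.5, 0, 0, 0.05, 0]
    - [2.5, 0, 0, 0.1, 0]
    - [2.5, 0, 0, 0.1, 0]

```text
time: 9.7
tool_pos: [0.4852, -0.1915, 0.054]
tcp_rot: [0.105, 3.139, -0.001]
wrist_force: [-1.6, 0.7, 3.7]
width: 0.364
grip_force: 71.4
```

Emit:
step_arm:
  motion:
    - [2.5, 0, 0, 0.05, 0]
    - [2.5, 0, 0, 0.1, 0]
    - [2.5, 0, 0, 0.1, 0]

```text
time: 10.0
tool_pos: [0.4849, -0.1914, 0.0525]
tcp_rot: [0.105, 3.14, -0.0]
wrist_force: [-1.4, -0.0, 1.3]
width: 0.361
grip_force: 71.3
```

Emit:
step_arm:
  motion:
    - [2.5, 0, 0, 0.05, 0]
    - [2.5, 0, 0, 0.1, 0]
    - [2.5, 0, 0, 0.1, 0]

```text
time: 10.3
tool_pos: [0.4847, -0.1912, 0.0515]
tcp_rot: [-0.105, -3.14, -0.0]
wrist_force: [-1.3, -1.0, 0.0]
width: 0.365
grip_force: 71.2
```

Emit:
step_arm:
  motion:
    - [2.5, 0, 0, 0.1, 0]
    - [2.5, 0, 0, 0.2, 0]
    - [2.5, 0, 0, 0.2, 0]

```text
time: 10.6
tool_pos: [0.4847, -0.1912, 0.0494]
tcp_rot: [-0.105, -3.14, -0.0]
wrist_force: [-0.5, -0.5, -0.5]
width: 0.361
grip_force: 71.1
```

Emit:
step_arm:
  motion:
    - [2.5, 0, 0, 0.1, 0]
    - [2.5, 0, 0, 0.2, 0]
    - [2.5, 0, 0, 0.2, 0]

```text
time: 10.9
tool_pos: [0.4848, -0.1912, 0.0475]
tcp_rot: [-0.105, -3.14, -0.0]
wrist_force: [-0.7, -0.7, -0.1]
width: 0.362
grip_force: 71.1
```

Emit:
step_arm:
  motion:
    - [2.5, 0, 0, 0.05, 0]
    - [2.5, 0, 0, 0.1, 0]
    - [2.5, 0, 0, 0.1, 0]

```text
time: 11.2
tool_pos: [0.4848, -0.1912, 0.0466]
tcp_rot: [-0.105, -3.14, -0.0]
wrist_force: [-0.3, 0.4, -0.7]
width: 0.361
grip_force: 71.1
```

Emit:
step_arm:
  motion:
    - [2.5, 0, 0, 0.05, 0]
    - [2.5, 0, 0, 0.1, 0]
    - [2.5, 0, 0, 0.1, 0]

```text
time: 11.5
tool_pos: [0.4847, -0.1912, 0.0455]
tcp_rot: [-0.105, -3.14, -0.0]
wrist_force: [0.1, -0.7, -2.1]
width: 0.359
grip_force: 71.1
```

Emit:
step_arm:
  motion:
    - [2.5, 0, 0, 0.05, 0]
    - [2.5, 0, 0, 0.1, 0]
    - [2.5, 0, 0, 0.1, 0]

```text
time: 11.8
tool_pos: [0.4847, -0.1912, 0.0445]
tcp_rot: [-0.105, -3.14, -0.0]
wrist_force: [0.1, 0.4, -2.4]
width: 0.363
grip_force: 71.0
```

Emit:
step_arm:
  motion:
    - [2.5, 0, 0, 0.05, 0]
    - [2.5, 0, 0, 0.1, 0]
    - [2.5, 0, 0, 0.1, 0]

```text
time: 12.1
tool_pos: [0.4848, -0.1912, 0.0442]
tcp_rot: [-0.105, -3.14, -0.0]
wrist_force: [-1.9, 1.1, 4.5]
width: 0.363
grip_force: 71.7
```

Emit:
step_arm:
  motion:
    - [2.5, 0, 0, 0.05, 0]
    - [2.5, 0, 0, 0.05, 0]
    - [2.5, 0, 0, 0.05, 0]

```text
time: 12.4
tool_pos: [0.4848, -0.1912, 0.0441]
tcp_rot: [-0.105, -3.14, -0.0]
wrist_force: [-4.9, 1.4, 7.6]
width: 0.365
grip_force: 72.3
```

Emit:
step_arm:
  motion:
    - [2.5, 0, 0, 0.05, 0]
    - [2.5, 0, 0, 0.05, 0]
    - [2.5, 0, 0, 0.05, 0]

```text
time: 12.7
tool_pos: [0.4849, -0.1913, 0.044]
tcp_rot: [-0.105, -3.14, -0.0]
wrist_force: [-6.1, 2.3, 10.1]
width: 0.361
grip_force: 72.6
```

```bash
python3 - <<'E'
from meas import *
s=wsnap('f4'); print(s['time'],s['tool_pos'],s['wrist_force'])
for n in('top','side'):
    p,d=snap(n); hsv=cv2.cvtColor(p,cv2.COLOR_RGB2HSV).astype(int); print(n)
E
```

```text
12.7 [ 0.48489359 -0.19126382  0.0439645 ] [-6.0868988   2.26114691 10.14878858]
top
side
```

Floor felt at TCP z ≈ 0.0443: about 11.5 mm below where the balls first resisted, with rubber-like stiffness (about 25 N/mm) and a net push of about 13 N. The casting is home. I ease off, release and rise.

Emit:
step_arm:
  motion:
    - [2.5, 0, 0, -0.08, 0]
    - [2.5, 0, 0, -0.1, 0]
    - [3.6, 0, 0, -0.1, 0]
    - [6, 0, 0, -0.1, 0]
    - [6, 0, 0, -0.1, 0]
    - [6, 0, 0, -0.1, 0]
    - [6, 0, 0, -0.1, 0]
    - [6, 0, 0, -1, 0]
    - [6, 0, 0, -4, 0]
    - [6, 0, 0, -8, 0]
    - [6, 0, 0, -12, 0]
    - [6, 0, 0, -16, 0]
    - [6, 0, 0, -19, 0]
    - [6, 0, 0, -19, 0]
    - [6, 0, 0, -19, 0]

```text
time: 14.35
tool_pos: [0.4854, -0.1915, 0.2343]
tcp_rot: [0.105, 3.137, -0.002]
wrist_force: [0.3, -0.2, -0.6]
width: 0.706
grip_force: 0.0
```

```bash
python3 - <<'E'
from meas import *
s=wsnap('f5'); print(s['time'],s['tool_pos'],s['wrist_force'],s['width'])
p,d,T=wload('f5'); hsv=cv2.cvtColor(p,cv2.COLOR_RGB2HSV).astype(int); H,S,V=hsv[...,0],hsv[...,1],hsv[...,2]
P=wpts(T,*np.meshgrid(np.arange(640),np.arange(400)),d)
near=np.hypot(P[...,0]-.485,P[...,1]+.191)<.035
c=near&((H<18)|(H>170))&(S>80)&(P[...,2]>.05); print('boss',c.sum(),np.median(P[c],0),'teal z max',np.percentile(P[near&(H>75)&(H<100)&(S>100)][:,2],95))
blk=near*0+((V>140)&(S<60)&(np.hypot(P[...,0]-.485,P[...,1]+.191)<.05)&(P[...,2]>.025)&(P[...,2]<.05)); print('block top z',np.median(P[blk>0][:,2]))
p,d=snap('side'); cv2.imwrite('pics/side5.png',cv2.resize(p[160:310,250:470],None,fx=3.5,fy=3.5)[...,::-1])
for n in('top','side'):
    p,d=snap(n); K,o,M=cam(n); u,v=np.meshgrid(np.arange(640),np.arange(400)); P=pts(n,u,v,d); hs=cv2.cvtColor(p,cv2.COLOR_RGB2HSV).astype(int)
    m=(hs[...,2]<70)&(abs(P[...,0]-.61)<.03)&(abs(P[...,1]+.198)<.045)&(P[...,2]>.175)&(P[...,2]<.24); Q=P[m]; print(n,'handle',len(Q),Q.mean(0),Q.min(0),Q.max(0)) if m.any() else print(n,'no')
E
python3 go.py .648 -.2005 .25 .648 -.2005 .185 86.2
```

```text
14.35 [ 0.48541728 -0.19151731  0.23429198] [ 0.28457664 -0.18049557 -0.56080547] 0.7062907216413586
boss 507 [ 0.48549775 -0.19016098  0.07736291] teal z max 0.32693848561853495
block top z 0.03755395359084143
top handle 111 [ 0.61807321 -0.18040142  0.21062384] [ 0.58431556 -0.19959157  0.17524601] [ 0.62758011 -0.15986285  0.21898943]
side handle 169 [ 0.612395   -0.20472706  0.21281954] [ 0.5824077  -0.23965076  0.17572833] [ 0.62394835 -0.16264269  0.22015579]
pos [ 0.48373482 -0.19074781  0.23088973] F [-0.3 -0.  -0.7] yang 86.16 width 0.7000157537118394
[-16.45   0.13  -1.96]
[-16.47   0.12   4.54]
twist -0.03924964321822699
```

View pics/side5.png

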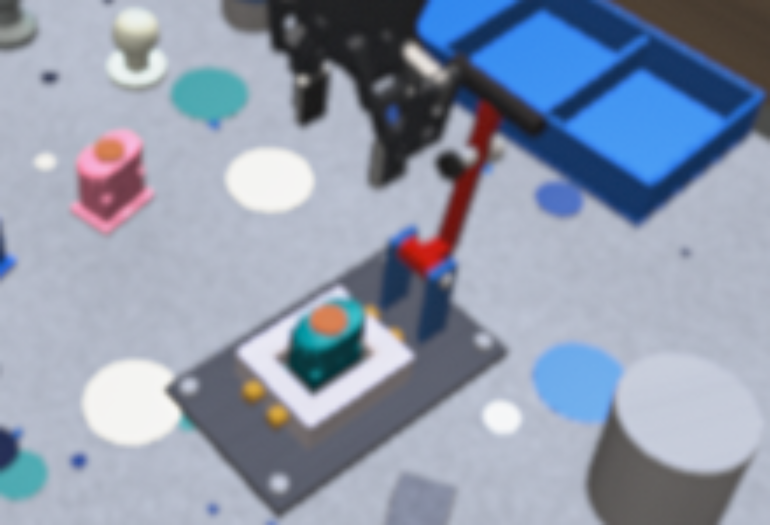

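The side crop shows the casting seated deep in the pocket, boss at (328,320). The clamp is upright with its T handle at (500,95). The boss measures z = 0.0774, so the floor is at about 0.0134, which agrees with the feel. Next I put the fingers behind the handle, straddling the red arm.

Emit:
step_arm:
  motion:
    - [4, 0, 0, -3.5, 0]
    - [4, -3, 0, -4, 0]
    - [4, -7, 0, -4, 0]
    - [4, -11, 0.1, -4, 0]
    - [4, -15, 0.1, -4, 0]
    - [4, -16.7, 0.1, -4, 0]
    - [4, -16.7, 0.1, -4, 0]
    - [4, -16.7, 0.1, -4, 0]
    - [4, -16.7, 0.1, -4, 0]

```text
time: 15.45
tool_pos: [0.6503, -0.2013, 0.2719]
tcp_rot: [-0.106, -3.138, -0.001]
wrist_force: [0.3, 0.7, 0.6]
width: 0.465
grip_force: 0.0
```

```bash
python3 go.py .650 -.2008 .190 86.2; python3 - <<'E'
from h import *
for n in('top','side'):
    p,d=snap(n)
    if n=='side': cv2.imwrite('pics/side6.png',cv2.resize(p[120:290,300:500],None,fx=3.5,fy=3.5)[...,::-1])
E
```

```text
pos [ 0.65033226 -0.20133223  0.27187373] F [0.3 0.7 0.6] yang 86.15 width 0.46479876569608763
[0.02 0.05 8.19]
twist -0.052115013639621566
```

Emit:
step_arm:
  motion:
    - [4, 0, 0, 2.5, 0]
    - [4, 0, 0, 5.5, 0]
    - [4, 0, 0, 8, 0]
    - [4, 0, 0, 8.2, 0]
    - [4, 0, 0, 8.2, 0]
    - [4, 0, 0, 8.2, 0]

```text
time: 16.15
tool_pos: [0.6525, -0.2019, 0.1931]
tcp_rot: [0.106, 3.137, -0.001]
wrist_force: [-0.5, 0.4, 0.9]
width: 0.465
grip_force: 0.0
```

Emit:
step_arm:
  motion:
    - [4, 0.5, 0, 0, 0]
    - [4, 1, 0, 0, 0]
    - [4, 1.5, 0, 0, 0]
    - [4, 2, 0, 0, 0]
    - [4, 2, 0, 0, 0]

```text
time: 16.65
tool_pos: [0.6335, -0.2006, 0.1934]
tcp_rot: [0.105, 3.133, -0.002]
wrist_force: [4.8, -0.7, 4.1]
width: 0.472
grip_force: 2.5
```

Emit:
step_arm:
  motion:
    - [4, 0.5, 0, 0, 0]
    - [4, 1, 0, 0, 0]
    - [4, 1.5, 0, 0, 0]
    - [4, 2, 0, 0, 0]
    - [4, 2, 0, 0, 0]

```text
time: 17.15
tool_pos: [0.6123, -0.1992, 0.192]
tcp_rot: [0.105, 3.137, -0.002]
wrist_force: [2.9, -0.6, 3.2]
width: 0.469
grip_force: 2.0
```

Emit:
step_arm:
  motion:
    - [4, 0.8, 0, 0, 0]
    - [4, 1.6, 0, 0, 0]
    - [4, 2.4, 0, 0, 0]
    - [4, 3.2, 0, 0, 0]
    - [4, 4, 0, 0, 0]
    - [4, 4.8, 0, 0, 0]
    - [4, 5.6, 0, 0.1, 0]
    - [4, 6.4, 0, 0.3, 0]
    - [4, 7.2, 0, 0.5, 0]
    - [4, 7.2, 0, 0.5, 0]

```text
time: 18.15
tool_pos: [0.5377, -0.1934, 0.1849]
tcp_rot: [-0.106, -3.137, -0.002]
wrist_force: [0.1, -0.2, -0.2]
width: 0.47
grip_force: 0.0
```

Emit:
step_arm:
  motion:
    - [4, 0.7, 0, 0.3, 0]
    - [4, 1.4, 0, 0.7, 0]
    - [4, 2.1, 0, 1.2, 0]
    - [4, 2.8, 0, 1.7, 0]
    - [4, 3.5, 0, 2.2, 0]
    - [4, 4, 0, 2.6, 0]
    - [4, 4, 0, 2.6, 0]

```text
time: 18.85
tool_pos: [0.4981, -0.191, 0.1585]
tcp_rot: [-0.106, -3.137, -0.001]
wrist_force: [0.8, -0.8, -0.2]
width: 0.467
grip_force: 0.0
```

```bash
python3 - <<'E'
from h import *
p,d=snap('side'); s=bot.read_state(); print(s['tool_pos'],s['wrist_force'])
cv2.imwrite('pics/side7.png',cv2.resize(p[130:290,270:470],None,fx=3.5,fy=3.5)[...,::-1])
E
```

```text
[ 0.49826066 -0.19083329  0.15869429] [ 0.63526925  0.02556687 -1.01859039]
```

View pics/side7.png

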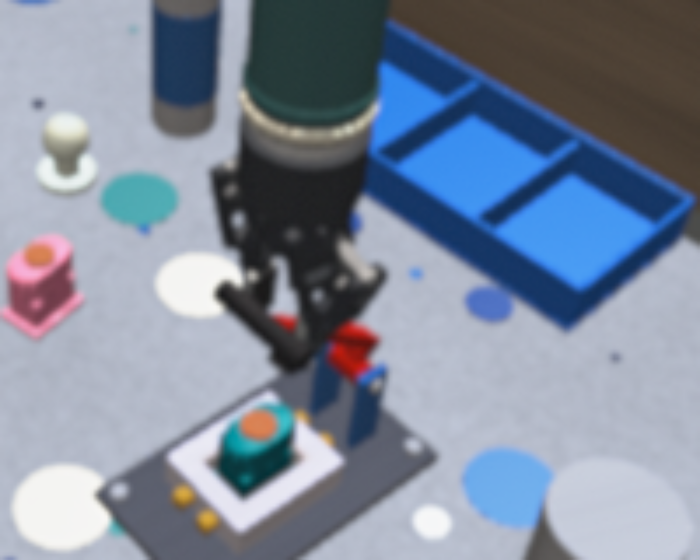

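The side crop shows the bar in front of the fingers around (265,325), with the red arm between them going to the hinge at (350,350). I measure the bar.

```bash
python3 - <<'E'
from h import *
u,v=np.meshgrid(np.arange(640),np.arange(400)); p,d=load('side')
P=pts('side',u,v,d); V=p.max(-1)
y0,y1,x0,x1=130+280//3.5,130+375//3.5,270+215//3.5,270+310//3.5
m=(V<75)&(d>0)&(v>=y0)&(v<=y1)&(u>=x0)&(u<=x1)&(abs(P[...,1]+.19)<.045)&(P[...,2]>.11); Q=P[m]
for lo in np.arange(-.235,-.145,.015):
    q=Q[(Q[:,1]>=lo)&(Q[:,1]<lo+.015)]
    if len(q)>3: print(round(lo,3),len(q),np.median(q,0),'xmin',q[:,0].min(),'zmax',q[:,2].max())
E
```

```text
-0.235 55 [ 0.47433496 -0.22580356  0.18793394] xmin 0.46686121446417705 zmax 0.22154569420489
-0.22 97 [ 0.48032661 -0.21555646  0.19172214] xmin 0.4677891311865396 zmax 0.23714081520756447
-0.205 48 [ 0.47485156 -0.19794039  0.1879037 ] xmin 0.46895111504156656 zmax 0.19337699693795096
-0.19 44 [ 0.47549169 -0.18273182  0.18927926] xmin 0.4698704287956954 zmax 0.19152962090779158
-0.175 72 [ 0.48724524 -0.16975055  0.18773813] xmin 0.46904394697560003 zmax 0.1943399950476007
-0.16 9 [ 0.47411661 -0.15729757  0.18855726] xmin 0.4727581573438305 zmax 0.19078342960056638
```

Emit:
step_arm:
  motion:
    - [4, -0.4, 0, -1, 0]
    - [4, -0.4, 0, -3.5, 0]
    - [4, -0.4, 0, -5.8, 0]
    - [4, 1, 0, -5.8, 0]
    - [4, 2.2, 0, -5.8, 0]
    - [4, 2.2, 0, -5.8, 0]
    - [4, 2.2, 0, -5.8, 0]

```text
time: 19.6
tool_pos: [0.4767, -0.1894, 0.2166]
tcp_rot: [-0.106, -3.138, -0.001]
wrist_force: [0.2, -0.0, 0.4]
width: 0.466
grip_force: 0.0
```

```bash
python3 go.py .477 -.1895 .190 .466 -.1888 .169 .452 -.1878 .149 .441 -.187 .127 .438 -.1868 .115 86.2
```

```text
pos [ 0.47674422 -0.18940493  0.21655428] F [ 0.2 -0.   0.4] yang 86.13 width 0.4660927029952966
[-0.03 -0.01  2.66]
[ 1.07 -0.02  4.76]
[ 2.47 -0.01  6.76]
[ 3.57 -0.01  8.96]
[ 3.860e+00 -1.000e-02  1.016e+01]
twist -0.06637828598972817
```

Emit:
step_arm:
  motion:
    - [4, 0, 0, 1.5, 0]
    - [4, 0, 0, 2.5, 0]
    - [4, 0.1, 0, 3.2, 0]
    - [4, 0.4, 0, 3.7, 0]
    - [4, 0.7, 0, 4.2, 0]
    - [4, 0.7, 0, 4.2, 0]

```text
time: 20.2
tool_pos: [0.4687, -0.1891, 0.175]
tcp_rot: [-0.105, -3.135, -0.001]
wrist_force: [-2.6, 0.5, 5.5]
width: 0.469
grip_force: 2.5
```

Emit:
step_arm:
  motion:
    - [4, 0.4, 0, 0.5, 0]
    - [4, 0.8, 0, 1, 0]
    - [4, 1.1, 0, 1.5, 0]
    - [4, 1.4, 0, 2, 0]
    - [4, 1.7, 0, 2.5, 0]
    - [4, 1.7, 0, 2.5, 0]

```text
time: 20.8
tool_pos: [0.4527, -0.188, 0.1492]
tcp_rot: [-0.105, -3.137, -0.001]
wrist_force: [-0.1, -0.1, -0.5]
width: 0.467
grip_force: 0.0
```

Emit:
step_arm:
  motion:
    - [4, 0.3, 0, 0.5, 0]
    - [4, 0.6, 0, 1, 0]
    - [4, 0.8, 0, 1.5, 0]
    - [4, 1.1, 0, 2, 0]
    - [4, 1.2, 0, 2.4, 0]

```text
time: 21.3
tool_pos: [0.4418, -0.1874, 0.1263]
tcp_rot: [-0.105, -3.14, 0.0]
wrist_force: [-1.1, 0.1, 3.1]
width: 0.47
grip_force: 1.6
```

Emit:
step_arm:
  motion:
    - [4, 0.1, 0, 0.3, 0]
    - [4, 0.2, 0, 0.6, 0]
    - [4, 0.3, 0, 0.9, 0]
    - [4, 0.3, 0, 0.9, 0]

```text
time: 21.7
tool_pos: [0.4387, -0.1871, 0.1173]
tcp_rot: [-0.105, -3.139, -0.0]
wrist_force: [0.5, -0.5, 0.8]
width: 0.468
grip_force: 0.0
```

```bash
python3 go.py .435 -.1867 .105 86.2; python3 - <<'E'
from h import *
p,d=snap('side'); 
cv2.imwrite('pics/side8.png',cv2.resize(p[170:320,250:450],None,fx=3.5,fy=3.5)[...,::-1])
E
```

```text
pos [ 0.4386889  -0.18709501  0.11725171] F [ 0.5 -0.5  0.8] yang 86.16 width 0.4682780277631656
[0.37 0.01 1.23]
twist -0.04153259478364646
```

View pics/side8.png

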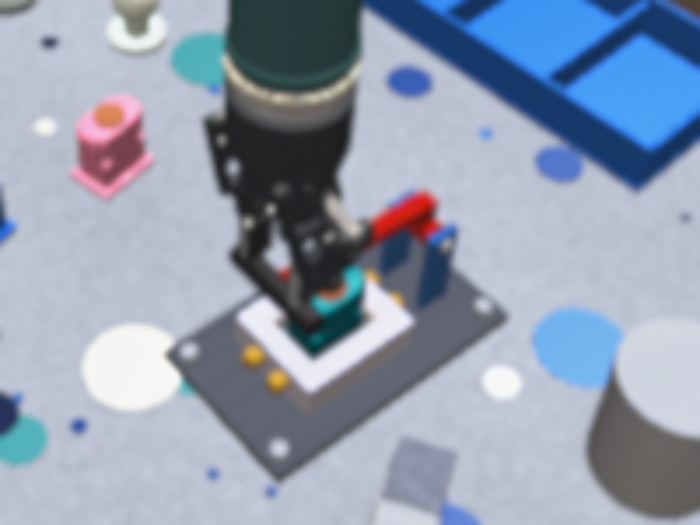

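The side crop shows the handle nearly level under the fingertips at (275,285). The red arm comes down over the casting at (335,285), which is still seated. I press down the last bit in small steps.

Emit:
step_arm:
  motion:
    - [4, 0.1, 0, 0.3, 0]
    - [4, 0.2, 0, 0.6, 0]
    - [4, 0.2, 0, 0.6, 0]

```text
time: 22.05
tool_pos: [0.4372, -0.187, 0.1115]
tcp_rot: [0.105, 3.139, 0.0]
wrist_force: [0.9, 0.1, 0.8]
width: 0.466
grip_force: 0.4
```

Emit:
step_arm:
  motion:
    - [4, 0.1, 0, 0.2, 0]
    - [4, 0.1, 0, 0.4, 0]
    - [4, 0.1, 0, 0.4, 0]

```text
time: 22.35
tool_pos: [0.4362, -0.187, 0.1077]
tcp_rot: [0.105, 3.14, 0.0]
wrist_force: [1.2, 0.1, 3.0]
width: 0.47
grip_force: 1.2
```

Emit:
step_arm:
  motion:
    - [4, 0, 0, 0.15, 0]
    - [4, 0, 0, 0.3, 0]
    - [4, 0, 0, 0.3, 0]

```text
time: 22.65
tool_pos: [0.4363, -0.187, 0.107]
tcp_rot: [-0.105, -3.14, -0.0]
wrist_force: [-5.3, 3.7, 17.9]
width: 0.468
grip_force: 9.2
```

Emit:
step_arm:
  motion:
    - [4, 0, 0, 0.05, 0]
    - [4, 0, 0, 0.05, 0]
    - [4, 0, 0, 0.05, 0]
    - [4, 0, 0, -0.1, 0]
    - [4, 0, 0, -0.5, 0]
    - [4, 0, 0, -3, 0]
    - [4, 0, 0, -7, 0]
    - [4, 2, 0, -11, 0]
    - [4, 6, 0, -12, 0]
    - [4, 9, 0, -12, 0]
    - [4, 9, 0, -12, 0]

```text
time: 23.75
tool_pos: [0.3432, -0.1806, 0.2243]
tcp_rot: [-0.107, -3.138, 0.001]
wrist_force: [-0.3, -0.1, -0.4]
width: 0.469
grip_force: 0.0
```

```bash
python3 - <<'E'
from h import *
s=wsnap('e'); print(s['time'],s['tool_pos'],s['wrist_force'])
u,v=np.meshgrid(np.arange(640),np.arange(400))
def rep(n,p,P):
    hs=cv2.cvtColor(p,cv2.COLOR_RGB2HSV).astype(int); X=(P[...,0]-.485)*.998-(P[...,1]+.190)*.0663; Y=(P[...,0]-.485)*.0663+(P[...,1]+.19)*.998; Z=P[...,2]
    b=(hs[...,2]<75)&(abs(X+.05)<.016)&(abs(Y)<.04)&(Z>.07)&(Z<.14); print(n,'bar n',b.sum(),'x',np.median(X[b]),'z med/98%',np.median(Z[b]),np.percentile(Z[b],98))
    r=((hs[...,0]<8)|(hs[...,0]>172))&(hs[...,1]>140)&(abs(Y)<.012)&(X>-.045)&(X<.06)&(Z>.06)&(Z<.14)
    c=np.polyfit(X[r],Z[r],1); print('arm n',r.sum(),'slope deg',np.degrees(np.arctan(c[0])),'z at 0',c[1])
    t=(hs[...,0]>75)&(hs[...,0]<100)&(hs[...,1]>100)&(abs(X)<.04)&(abs(Y)<.03)&(Z>.03)&(Z<.1); print('teal n',t.sum(),'z98',np.percentile(Z[t],95) if t.any() else 0)
for n in('top','side'):
    p,d=snap(n); rep(n,p,pts(n,u,v,d))
    if n=='side': cv2.imwrite('pics/end.png',cv2.resize(p[170:320,250:450],None,fx=3.5,fy=3.5)[...,::-1])
p,d,T=wload('e'); rep('wrist',p,wpts(T,u,v,d))
E
```

```text
23.75 [ 0.34323854 -0.18056956  0.22426425] [-0.33403671 -0.11382915 -0.36248313]
top bar n 168 x -0.05199332802557232 z med/98% 0.10642293097976185 0.11036752596216437
arm n 163 slope deg -0.06087465453288519 z at 0 0.10421145465526838
teal n 69 z98 0.07381859028100624
side bar n 151 x -0.05683983276247933 z med/98% 0.1079309134914962 0.1117897091147737
arm n 181 slope deg -0.18300067202940967 z at 0 0.10655458429778301
teal n 198 z98 0.07722073271704447
wrist bar n 1417 x -0.05393494537618501 z med/98% 0.1067369225419913 0.10918465805369945
arm n 435 slope deg -9.907522947982901 z at 0 0.09993902577547241
teal n 245 z98 0.07421742408646034
```

View pics/end.png

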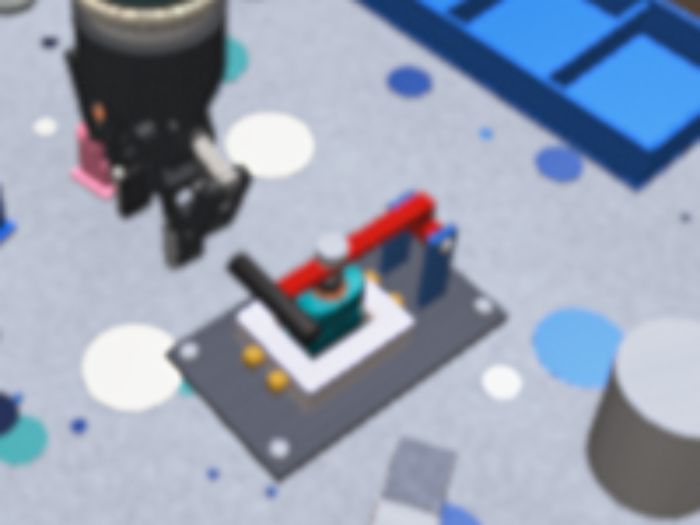

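The final crop shows the clamp level and shut over the seated casting, with the bar at (275,295) and the pad on the boss at (335,285). The arm slope is about 0° and the bar top is at 0.109–0.111 m, as expected when shut. The robot is clear.

```bash
python3 -c "
from workcell import bot; print(bot.finish_job())"
```

```text
the job is handed in; nothing more can be done
None
```

The casting is pressed fully home on the pocket floor, which I felt about 25 mm below the mouth at a push of about 13 N. The clamp is shut on it against its stop, and the job was handed in at about 24 s with the robot clear; the judge's result was not shown.

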